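# Fit the countersink in the collet holder

## Task

Take the cone-pointed countersink out of the tool block and set its shank, point up, gently and fully home on the stop in the collet of the hand holder standing in the bench vise. Then turn the knurled collet nut clockwise until it comes up firm and grips the shank, about 0.25 N m over what it takes to run it free and no wrenching, and let go. Leave everything else where it is.

Things in the scene. Friction and masses are not known exactly. Their poses are not given: they have to be found in the camera images.
- countersink: Steel countersink, the only cutter in the tool block whose head ends in a cone. Origin: centre of the shank's foot, z up along the shank. Shank 10 mm in diameter, 50 mm long, foot bevelled to 7 mm; head 25 mm across, straight-sided from 50 to 60 mm above the foot, then a cone up to 68.5 mm. About 85 g. It starts upright, 22 mm deep in any of the block's three holes.
- tool_block: Wooden tool block, 46 x 172 x 30 mm, fixed; origin under its centre, y along the row. Three holes 11 mm in diameter, 22 mm deep, 57 mm apart; a cutter stands shank down in each, its head 28 mm clear of the block's top.
- collet: The collet in the top of the hand holder, fixed. Origin: centre of its mouth, on the axis, 136 mm above the bench; z up, out of the mouth. The mouth bore is 13 mm in diameter in a flat steel face 26 mm across, level with the origin and 2 mm above the nut's top. More than 40 N between the cutter and the collet's face, guide or stop is too rough.
- stop (a point): The stop in the collet, where the centre of the shank's foot belongs: on the axis, 32 mm below the mouth, the floor of a rear guide bore 11.5 mm in diameter and 11 mm deep. With the shank home, 18 mm of it shows between the mouth and the head.
- jaw_1: One of the collet's six steel segments (jaws), 5.5 to 19.5 mm below the mouth, that close evenly on the shank, 2 mm in radius per radian of the nut. Origin on the holder's axis at bench height. It grips if it bears on the shank with over 12 N; over 32 N it is overstrained.
- jaw_3: Another of the six collet jaws, likewise.
- jaw_5: Another of the six collet jaws, likewise.
- nut_center (a point): Centre of the collet nut, on the vertical axis, 13 mm below the mouth. A round knurled aluminium ring, 42 mm in outer diameter, 22 mm tall, that turns without rising or falling; clockwise from above closes the jaws. The neck below it is 27 mm across; the vise's jaws begin 22 mm below the nut.
- nut_top (a point): Centre of the nut's top face. How far open the nut stands is not known: it runs against a steady drag of 0.25 N m for 0.4 to 2.4 rad until the jaws touch the shank; then the torque climbs 0.5 N m per radian. 0.15 N m over the running drag is the least that grips, 0.25 over is firm, 0.38 over overstrains. The drag is friction: it changes sign if the tool springs back. Let go, the nut stays.
- vise: Small cast-iron bench vise, fixed to the bench: origin under the holder's axis, x along its screw (handle at -x, 97 mm out). Jaws 74 mm wide, their tops 90 mm above the bench; base 150 x 78 mm.
- lamp_1: Aluminium cap lamp head lying lens up, 68 mm across, 46 mm tall; origin under its centre. Leave alone.
- lamp_2: A second such lamp head. Leave alone.
- lamp_3: A third such lamp head. Leave alone.
- boot: Squat black rubber battery boot, 88 x 60 x 44 mm, open at the top; origin under its centre. Leave alone.
- tally: Flat brass tally disc, 38 mm across, 4 mm thick; origin under its centre. Leave alone.
- lens_cover: Green glass lens cover, a shallow dome 66 mm across, 13 mm tall; origin under its centre. Leave alone.
- spot_facer: Flat-ended cutter standing in the tool block: the same shank as the countersink, a plain cylindrical head 22 mm across and 16 mm long. Origin at its foot. Leave alone.
- ball_burr: Ball-headed burr standing in the tool block: the same shank, a ball 18 mm across. Origin at its foot. Leave alone.

How it is judged (in metres and radians):
On the way, in this order (a step that is already met when the one before it is completed fails the run):
1. the countersink's shank is fully home on the stop in the collet (z of countersink in the frame of collet below -0.03 m and horizontal distance between countersink and collet below 0.002 m and angle between the z axis of countersink and the z axis of collet, either way round below 0.06 rad), for 0.2 s.
2. the nut has been turned until the jaws grip the shank (all of step 1 and contact force between each of jaw_1, jaw_3, jaw_5 and countersink above 12 N), for 0.2 s.
At the end, for the whole second after the job is handed in: The countersink stands point up in the collet, its foot within 2 mm of the stop (over 30 mm below the mouth), within 2 mm of the axis and within 0.06 rad of it; jaws 1, 3 and 5 each bear on the shank with more than 12 N; the countersink is at rest (all of step 2 and linear speed of countersink below 0.01 m/s); the robot touches nothing.
It fails at once if a collet jaw overstrained: more than 32 N on the shank (contact force between any of jaw_1, jaw_3, jaw_5 and countersink above 32 N).
It fails at once if the countersink rammed into the collet face, guide or stop with more than 40 N (contact force between collet and countersink above 40 N).
It fails at once if another thing moved more than 20 mm (distance of any of lamp_1, lamp_2, lamp_3, boot, tally, lens_cover, spot_facer, ball_burr from where it was at the start of the episode above 0.02 m).
It also fails if it takes over 70 s, if anything falls off the work surface, if the arm or the gripper's body presses on something with over 40 N, if the wrist force passes 120 N, or if a joint passes its speed limit or range.

## Robot

A 6-joint arm with a two-finger parallel gripper is mounted at the origin on the work surface. World frame = base frame: x ahead of the robot, y to its left, z up, the work surface at z = 0. Lengths are in mm, angles in rad, forces in N, time in s.
With the tool pointing down it reaches from about 325 to 875 mm from the base axis. Payload 4.4 kg.
Tool frame: the origin (TCP) lies on the centre line of the jaws, within the pads' length; the fingertips stand ahead of it and the grasp point (between the pads) lies 6 mm ahead of it (ctrl.tcp_to_tips is the z of the fingertips in the tool frame, in mm); z points along the fingers, y is the line along which they close (so a half turn about z gives the same grasp; the last joint's range is limited). The gripper opens to 85 mm and grips with 20 to 120 N. Pads are 22 mm wide; open, the fingers measure 114 mm over their backs; the gripper's body (76 mm by 85 mm) begins 54 mm behind the grasp point. The pads swing forward as they close: fully open they stand 13 mm farther back than shut.
Start: joints at [-1.391, 0.207, 1.542, -0, 1.393, -0.15], TCP at [186.748, -543.832, 256.282] pointing down, gripper open.
Joint ranges: [-2.73, 2.73], [-0.86, 2.22], [0.23, 2.46], [-1.11, 4.25], [0.08, 2.63], [-2.82, 2.82]. Speed limits (rad/s): [2.79, 2.79, 3.14, 3.14, 3.14, 3.14].

## Interface

Orientations are given as a 3x3 rotation matrix whose columns are the frame's x, y, z axes.
In Python, from plant import ctrl, sensors, optics gives the robot as it stands. Calls block until the motion is done:
- ctrl.move_ptp(position, orientation): joint-space move of the TCP to a pose.
- ctrl.move_l(position, rot=None, vel=150, threshold=None): straight line of the TCP; rot=None keeps the orientation; vel is the mean speed in mm/s. With threshold (N) it stops when the force on the tool has changed by that much, and returns True; else False.
- ctrl.set_joints(angles): joint-space move.
- ctrl.gripper_to(opening, force=None): finger opening in mm; force is the grip in N (None keeps the last); returns when the fingers have stopped.
- ctrl.hold(seconds).
- ctrl.solve_ik(position, orientation): joint angles nearest the present ones, or None.
- sensors.read_state(): the state.
- optics.grab_frame(name): name is "scene" or "top" or "wrist"; returns (picture, depth): 400x640x3 uint8, red, green, blue; 400x640 float32, mm along the optical axis (not along the pixel's ray), 0 where there is no reading.
- optics.camera_params(name): a dict with "mtx" (3x3 intrinsics, pixels), "k1" (the pictures are not rectified: a ray, as slopes to the right and down, at radius r is drawn at 1 + k1 r^2 times it, then the intrinsics apply), "R" (3x3) and "t" (3): a world point X has camera coordinates R X + t; the wrist camera has in their place "T_tool_cam" (4x4, takes a point from camera to tool coordinates, whose origin is the TCP and whose axes are the flange's). Camera axes: x right, y down, z forward; pixel columns grow to the right and rows downward; lengths in mm; the calibration is good to about 2 mm. A picture is of the moment at which its call begins: read the wrist's pose just before it. camera_params takes no time and is no camera call.
A pose or a line that the arm cannot do raises ctrl.MotionError and nothing moves.
- ctrl.finish_job(): hands the job in; it is judged then, once.
The state is a dict: "t": time; "q": joint angles; "qvel": joint speeds; "tau": joint torques, N m; "eef_pos": TCP position; "eef_rot": TCP orientation; "force": force on the tool from outside, world axes, zero at the start; "wrist_torque": the same for the moment, N m; "grip_width": finger opening in mm; "grasp_force": force on a finger pad.
Only numpy, scipy, OpenCV 4.12 (cv2) and the standard library are available. Lean on these libraries where they do the work, as an engineer would, in place of code of your own. Each camera call takes 0.05 s, during which the arm holds its last target. There are 200 camera calls.

## Working session

There is one attempt and no reset: what is moved stays moved. The work goes in short steps, each a Python script; the robot and the scene stay as the last script left them, time stands still between calls to the robot, and variables do not carry over. Pictures are saved under pics/ and viewed, at most 10 in all, crops included, and the job is handed in when it is done.

```bash
mkdir -p pics; ls; cat > h.py <<'E'
import numpy as np, cv2
from plant import ctrl, sensors, optics
def save(name,fn):
    s=sensors.read_state(); p,d=optics.grab_frame(name)
    cv2.imwrite(f'pics/{fn}.png',p[:,:,::-1]); np.savez(f'pics/{fn}.npz',p=p,d=d,pos=s['eef_pos'],rot=s['eef_rot']); return p,d
def ray(name,u,v):
    c=optics.camera_params(name); K=np.array(c['mtx']); k=c['k1']
    xd=np.array([(u-K[0,2])/K[0,0],(v-K[1,2])/K[1,1]]); x=xd.copy()
    for _ in range(20): x=xd/(1+k*(x@x))
    return np.array([x[0],x[1],1.]),c
def world(name,u,v,z=None,depth=None,pos=None,rot=None):
    r,c=ray(name,u,v)
    if name=='wrist':
        T=np.array(c['T_tool_cam']); R=np.array(rot)@T[:3,:3]; o=np.array(rot)@T[:3,3]+np.array(pos)
    else:
        R=np.array(c['R']).T; o=-R@np.array(c['t'])
    d=R@r
    return o+d*(depth if depth is not None else (z-o[2])/d[2])
E
python3 - <<'E'
from h import *
for n in('top','scene'): save(n,n+'0')
for n in('top','scene','wrist'):
    c=optics.camera_params(n); print(n,{k:np.round(v,3).tolist() for k,v in c.items()})
print(ctrl.tcp_to_tips, sensors.read_state())
E
```

```text
pics
top {'mtx': [[461.045, 0.0, 325.04], [0.0, 461.045, 208.331], [0.0, 0.0, 1.0]], 'k1': 0.038, 'R': [[-0.019, -1.0, -0.006], [-0.991, 0.019, -0.132], [0.132, 0.003, -0.991]], 't': [10.304, 575.365, 1433.334]}
scene {'mtx': [[419.249, 0.0, 328.673], [0.0, 419.249, 195.376], [0.0, 0.0, 1.0]], 'k1': -0.075, 'R': [[0.63, 0.777, -0.001], [0.529, -0.43, -0.732], [-0.569, 0.46, -0.682]], 't': [-362.414, -240.271, 1444.067]}
wrist {'mtx': [[288.596, 0.0, 315.587], [0.0, 288.596, 194.12], [0.0, 0.0, 1.0]], 'k1': -0.049, 'T_tool_cam': [[0.0, -0.962, -0.273, 67.518], [1.0, 0.0, 0.0, -0.882], [-0.0, -0.273, 0.962, -116.619], [0.0, 0.0, 0.0, 1.0]]}
25.0 {'t': 0.1, 'q': array([-1.39049692e+00,  2.07363276e-01,  1.54284300e+00, -1.54036134e-05,
        1.39353960e+00, -1.50505268e-01]), 'qvel': array([ 0.0001915 ,  0.00126647, -0.00380445, -0.00155341, -0.00150554,
        0.00065165]), 'tau': array([-7.04302347e-04, -3.84092796e+01, -2.92549074e+01, -2.86004097e-04,
        4.78813599e-03,  4.67835562e-06]), 'eef_pos': array([ 186.62540801, -543.17635544,  255.21053561]), 'eef_rot': array([[ 9.45780462e-01,  3.24806339e-01, -4.01041002e-04],
       [ 3.24806440e-01, -9.45778146e-01,  2.11559859e-03],
       [ 3.07864016e-04, -2.13115251e-03, -9.99997682e-01]]), 'force': array([-0.14158431, -0.62107922, -0.20507545]), 'wrist_torque': array([0.02064146, 0.01269837, 0.07282702]), 'grasp_force': 0.0, 'grip_width': 85.6289117973421}
```

View pics/top0.png

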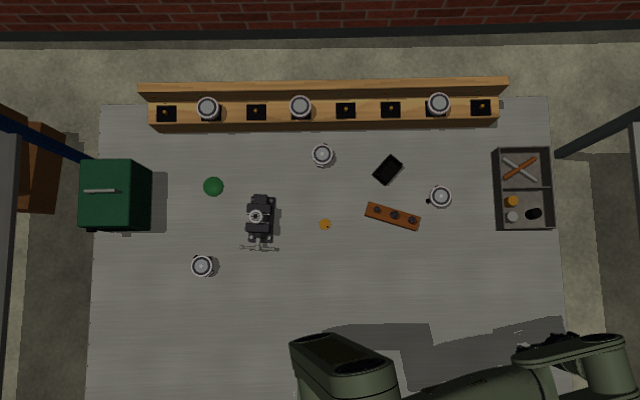

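View pics/scene0.png

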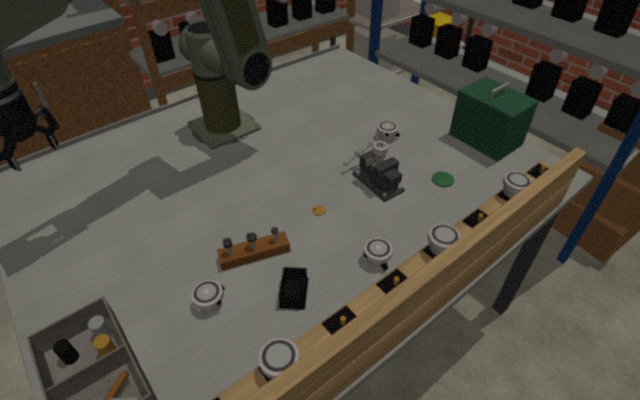

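The top view shows the tool block at about (393,216), with cutters near (376,210), (395,215) and (414,220). The collet and vise are at about (256,216). The scene view agrees, with cutters at (228,244), (252,239) and (275,232). Next I'll get rough positions and take closer wrist views.

```bash
python3 - <<'E'
from h import *
cs=[world('top',u,v,z=55) for u,v in((376,210),(395,215),(414,220))]
ds=np.diff(cs,axis=0); print(np.round(cs,1),np.linalg.norm(ds,axis=1))
co=world('top',256,216,z=136); print('collet',co, np.hypot(*co[:2]))
print('scene check',world('scene',252,237,z=58),world('scene',381,147,z=136))
R=np.diag([1.,-1,-1])
p=cs[1].copy(); p[2]=250; p[0]-=20
ctrl.move_ptp(p,R); ctrl.hold(.3); im,d=save('wrist','w_block'); 
q=co.copy(); q[2]=330; q[0]-=20
ctrl.move_ptp(q,R); ctrl.hold(.3); im2,d2=save('wrist','w_col')
print(sensors.read_state()['t'],sensors.read_state()['q'])
E
```

```text
[[ 564.8 -161.2   55. ]
 [ 547.7 -220.3   55. ]
 [ 530.8 -279.1   55. ]] [61.47294166 61.17804923]
collet [543.47225679 204.40964135 136.        ] 580.6422266575534
scene check [ 548.45252608 -213.15622431   58.        ] [556.4923579  196.71582892 136.        ]
4.1083 [ 2.17263239e-01  1.31594688e-01  1.47706580e+00 -1.16054513e-05
  1.53322378e+00  1.78904866e+00]
```

View pics/w_block.png

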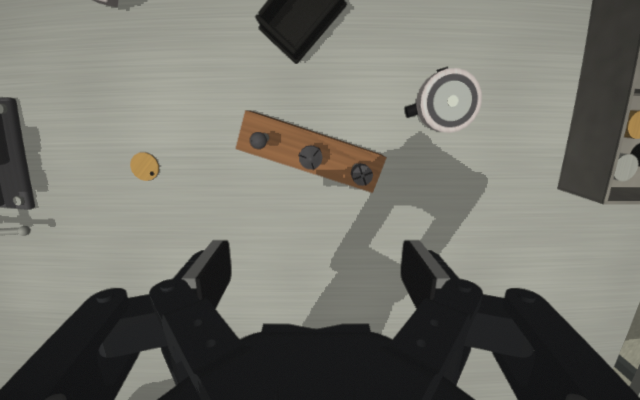

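View pics/w_col.png

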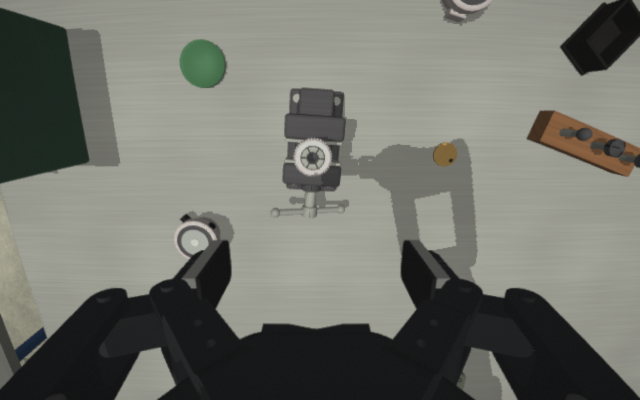

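In the wrist view over the block, the ball burr is at (259,141), the middle cutter at (311,157) and the right one at (361,174). In the holder view the collet mouth is at (313,157). Next come enlarged crops, plus depth.

```bash
python3 - <<'E'
from h import *
a=np.load('pics/w_block.npz'); b=np.load('pics/w_col.npz')
A=cv2.resize(a['p'][110:200,230:390],None,fx=5,fy=5,interpolation=cv2.INTER_CUBIC)
B=cv2.resize(b['p'][130:185,280:345],None,fx=5,fy=5,interpolation=cv2.INTER_CUBIC) 
C=np.zeros((450+280,800,3),np.uint8)
A=cv2.resize(A,(640,360)); B=cv2.resize(b['p'][130:170,280:344],(360,225),interpolation=cv2.INTER_CUBIC)
M=np.zeros((590,640,3),np.uint8); M[:360]=A; M[365:590,:360]=B
cv2.imwrite('pics/crop1.png',np.clip(M[:,:,::-1].astype(float)*1.6,0,255).astype(np.uint8))
for nm,x,uv in(('b',a,(259,141)),('m',a,(311,157)),('r',a,(361,174)),('col',b,(313,157)),('colrim',b,(313,146))):
    d=x['d'][uv[1]-2:uv[1]+3,uv[0]-2:uv[0]+3]; print(nm,d.min(),np.median(d),d.max(),np.round(world('wrist',*uv,depth=float(np.median(d)),pos=x['pos'],rot=x['rot']),1))
# height maps
for x,(u0,v0) in((a,(311,157)),(a,(361,174))):
    for v in range(v0-14,v0+15,2):
        print(' '.join('%4d'%world('wrist',u,v,depth=float(x['d'][v,u]),pos=x['pos'],rot=x['rot'])[2] for u in range(u0-14,u0+15,2)))
    print()
E
```

```text
b 288.21973 290.10782 293.2582 [ 567.4 -163.6   72.9]
m 291.16272 292.7709 294.05093 [ 551.3 -216.    74.7]
r 297.1179 298.95767 300.53326 [ 533.4 -267.8   73.3]
col 334.61075 336.52573 338.24048 [540.9 207.  110.8]
colrim 308.68115 310.88663 314.92023 [556.2 206.7 133.2]
  29   29   29   30   29   28   30   29   27   29   28   28   29   29   29
  30   27   29   29   29   29   28   58   30   29   30   28   29   29   30
  28   29   28   30   66   68   67   68   67   66   57   28   28   29   29
  29   28   29   67   68   69   70   69   69   68   68   66   29   30   29
  28   28   66   69   70   69   70   71   70   71   69   66   29   29   28
  29   62   67   70   71   71   72   71   72   72   69   68   65   28   28
  29   67   70   70   71   72   74   74   73   72   71   68   66   29   29
  29   68   69   72   73   74   75   75   74   74   71   69   68   29   29
  28   66   68   71   74   76   75   75   74   72   70   70   67   28   28
  29   67   69   70   73   74   76   75   75   72   70   68   67   28   29
  29   28   68   70   72   73   73   74   73   72   70   69   28   30   29
  
[... 723 characters left out ...]
   74   73   73   27   28
  28   29   61   72   73   73   73   73   73   72   71   73   73   29   28
  30   28   65   73   73   73   73   74   73   73   74   71   73   29   29
  28   30   62   71   73   74   73   72   72   73   73   74   74   29   29
  28   29   29   72   74   73   73   75   72   72   72   72   71   28   28
  28   29   29   73   73   72   72   73   74   73   72   73   72   28   28
  28   30   29   29   72   73   73   73   72   73   74   72   28   29   29
  29   29   29   30  366   74   72   72   72   72   71   28   28   29   29
   0   -2   28   29   28   27   30   29   28   28   29   28   29   28   29
   0    0   -1   -1   -1   29   28   29   29   29   29   29   29   30   -1
```

View pics/crop1.png

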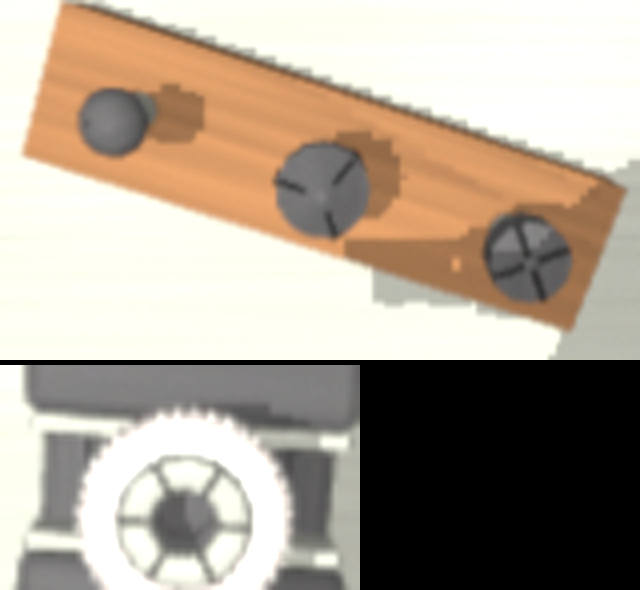

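The middle cutter is the countersink: its heights rise to an apex near 75–76 mm, where 76.5 is expected, while the right one is flat at 73. Next I'll refine the centres and grasp across the row.

```bash
cat >> h.py <<'E'
def Rz(a): c,s=np.cos(a),np.sin(a); return np.array([[c,s,0],[s,-c,0],[0,0,-1.]])
def cloud(x,u0,u1,v0,v1):
    return np.array([[u,v,*world('wrist',u,v,depth=float(x['d'][v,u]),pos=x['pos'],rot=x['rot'])] for v in range(v0,v1) for u in range(u0,u1) if x['d'][v,u]>0])
def nutfix(x,u0,u1,v0,v1,zlo=124,zhi=142,z=134.5):
    P=cloud(x,u0,u1,v0,v1); m=(P[:,4]>zlo)&(P[:,4]<zhi); Q=np.array([world('wrist',u,v,z=z,pos=x['pos'],rot=x['rot'])[:2] for u,v in P[m,:2]]).astype(np.float32)
    c,r=cv2.minEnclosingCircle(Q); return np.array(c),r
E
python3 - <<'E'
from h import *
a=np.load('pics/w_block.npz'); b=np.load('pics/w_col.npz')
P=cloud(a,292,332,140,178); m=P[:,4]>62
Q=P[m,2:]; print('mean',Q.mean(0)); 
from scipy.optimize import least_squares
Q=Q[Q[:,2]<80]
f=lambda p: Q[:,2]-(p[2]-np.minimum(np.hypot(Q[:,0]-p[0],Q[:,1]-p[1]),12.5)*8.5/12.5)
s=least_squares(f,[551,-216,76],loss='soft_l1'); print('cone',s.x)
c=s.x[:2]+0
print('nut',nutfix(b,285,345,130,185))
ang=np.arctan2(0.95,0.31); R=Rz(ang); print(ang)
ctrl.gripper_to(50)
ctrl.move_ptp([c[0],c[1],150],R)
print(sensors.read_state()['q'])
ctrl.move_l([c[0],c[1],100],vel=120)
save('wrist','w_pre')
print(sensors.read_state()['force'])
print(ctrl.move_l([c[0],c[1],69],vel=40,threshold=6)); s=sensors.read_state(); print(s['eef_pos'],s['force'],s['t'])
E
```

```text
mean [ 550.28597215 -215.00895987   70.51380738]
cone [ 549.2254427  -214.85580751   76.20608568]Traceback (most recent call last):
  File "<stdin>", line 10, in <module>
  File "h.py", line 23, in nutfix
    P=cloud(x,u0,u1,v0,v1); m=(P[:,4]>zlo)&(P[:,4]<zhi); Q=np.array([world('wrist',u,v,z=z,pos=x['pos'],rot=x['rot'])[:2] for u,v in P[m,:2]]).astype(np.float32)
  File "h.py", line 21, in cloud
    return np.array([[u,v,*world('wrist',u,v,depth=float(x['d'][v,u]),pos=x['pos'],rot=x['rot'])] for v in range(v0,v1) for u in range(u0,u1) if x['d'][v,u]>0])
                           ~~~~~^^^^^^^^^^^^^^^^^^^^^^^^^^^^^^^^^^^^^^^^^^^^^^^^^^^^^^^^^^^^^^^^
  File "h.py", line 12, in world
    r,c=ray(name,u,v)
        ~~~^^^^^^^^^^
  File "h.py", line 7, in ray
    c=optics.camera_params(name); K=np.array(c['mtx']); k=c['k1']
ValueError: time passes only in moves, steps and waits
```

`camera_params` is being called too often, so I'll cache it.

```bash
sed -i "s/c=optics.camera_params(name); K/c=CP(name); K/; s/^def save/import functools\nCP=functools.lru_cache(None)(lambda n: optics.camera_params(n))\nload=lambda f: dict(np.load(f'pics\/{f}.npz'))\ndef save/" h.py
python3 - <<'E'
from h import *
b=load('w_col')
print('nut',nutfix(b,285,345,130,185))
c=np.array([549.5,-214.9])
R=Rz(np.arctan2(0.95,0.31))
ctrl.gripper_to(50)
ctrl.move_ptp([c[0],c[1],150],R)
print(sensors.read_state()['q'])
ctrl.move_l([c[0],c[1],100],vel=120)
save('wrist','w_pre')
print(sensors.read_state()['force'])
print(ctrl.move_l([c[0],c[1],69],vel=40,threshold=6)); s=sensors.read_state(); print(s['eef_pos'],s['force'],s['t'])
E
```

```text
nut (array([544.24462891, 207.33190918]), 21.172157287597656)
[-5.18503543e-01  3.42687706e-01  1.60145588e+00  3.21506378e-04
  1.19677706e+00 -2.03577323e-01]
[ 0.45533317 -0.36884724 -0.55938916]
False
[ 549.71029424 -215.01320344   69.18732079] [-0.58483347  0.09268772  0.66022058] 7.825
```

View pics/w_pre.png

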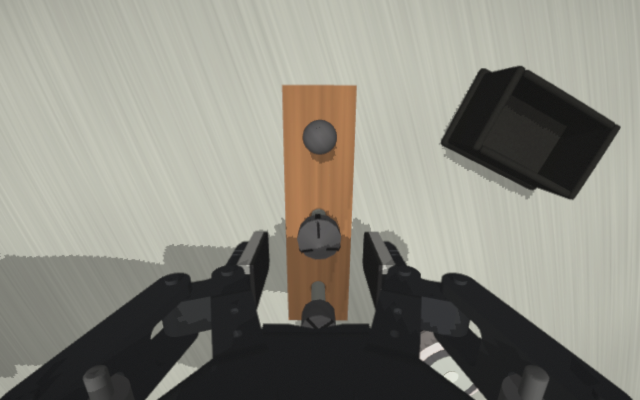

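The countersink head at (319,238) sits midway between the fingers, with gap edges at 268 and 364. I'll grip it, check the side force and lift.

```bash
python3 - <<'E'
from h import *
f0=sensors.read_state()['force']
ctrl.gripper_to(15,force=50); s=sensors.read_state(); print(s['grip_width'],s['grasp_force'],s['force']-f0,s['eef_pos'])
p=s['eef_pos'].copy(); p[2]=69
ctrl.move_l([p[0],p[1],75],vel=40); print(sensors.read_state()['force']-f0)
ctrl.move_l([p[0],p[1],235],vel=150)
R=Rz(np.arctan2(0.95,0.31))
x=np.array([544.2,207.3])
ctrl.move_ptp([x[0],x[1],235],R); ctrl.hold(.3)
s=sensors.read_state(); print(s['grip_width'],s['grasp_force'],s['eef_pos'],s['q'],s['t'])
save('wrist','w_over')
E
```

```text
22.86849373819316 48.80902655175305 [0.54445045 0.35558911 1.03494199] [ 549.85004966 -215.1228741    69.55183433]
[ 1.12587067 -0.55935687 -0.48789854]
22.90097510652072 49.2783401889028 [544.51393356 206.53684808 234.99408053] [ 2.14015716e-01  2.39674998e-01  1.54650162e+00 -7.76557045e-05
  1.35541642e+00  5.30760807e-01] 11.5583
```

View pics/w_over.png

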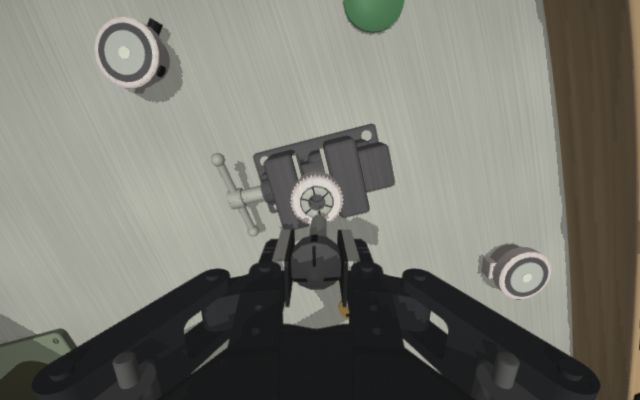

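The head is in hand at about (315,262), with the shank foot at about (319,220). The nut is below it with its mouth at (317,200). I'll fit both in the tool frame from this same picture.

```bash
python3 - <<'E'
from h import *
from scipy.optimize import least_squares
b=load('w_over'); pos,rot=b['pos'],b['rot']
n,r=nutfix(b,280,355,160,222); print('nut',n,r)
# collet mouth: dark hole; face ring
P=cloud(b,288,346,230,300); Q=P[:,2:]; print(np.percentile(Q[:,2],[50,90,99]))
T=(Q-pos)@rot
m=(T[:,2]>-9)&(T[:,2]<3)&(np.hypot(T[:,0],T[:,1])<16)&(np.abs(T[:,1])<10); C=T[m]; print(m.sum())
f=lambda p: C[:,2]-(p[2]+np.minimum(np.hypot(C[:,0]-p[0],C[:,1]-p[1]),12.5)*8.5/12.5)
for x0 in([0,0,-7],):
    s=least_squares(f,x0,loss='soft_l1'); print('apex tool',s.x, np.median(np.abs(s.fun)))
aw=pos+rot@s.x; print('apex world',aw,'pos',pos)
# shank pts
P=cloud(b,300,338,205,250); T=(P[:,2:]-pos)@rot; m=(T[:,2]>15)&(T[:,2]<66); S=T[m]
for lo in range(15,66,8):
    k=(S[:,2]>=lo)&(S[:,2]<lo+8)
    if k.sum()>4: print(lo,k.sum(),'y mid',(np.percentile(S[k,1],3)+np.percentile(S[k,1],97))/2,'y rng',np.ptp(S[k,1]),'xmax',np.percentile(S[k,0],95),'zmax',S[k,2].max())
p=b['p'][150:320,240:400]; cv2.imwrite('pics/crop2.png',cv2.resize(np.clip(p[:,:,::-1]*1.6,0,255).astype(np.uint8),(560,595),interpolation=cv2.INTER_CUBIC))
E
```

```text
nut [544.27728271 209.23638916] 21.16473960876465
[233.40838676 240.1453935  246.5547337 ]
1840
apex tool [-0.0320828  -1.87627518 -6.75563862] 0.6202923723461453
apex world [542.7208866  207.09124611 241.74964982] pos [544.51393356 206.53684808 234.99408053]
23 35 y mid 3.5732379480479244 y rng 12.90344620151485 xmax 6.126632163362795 zmax 30.90868562243556
31 88 y mid -0.6463526676843818 y rng 9.231158965835785 xmax 5.1005351792415485 zmax 38.99673071229241
39 81 y mid -0.35507471891550724 y rng 9.694457417275292 xmax 4.955451095397647 zmax 46.90597870107476
47 72 y mid 0.047716952786104994 y rng 10.04354255727751 xmax 4.895401256464439 zmax 54.743145637835845
55 40 y mid 0.4665177203668973 y rng 9.789385676303299 xmax 4.777053394846868 zmax 60.28625347260884
```

View pics/crop2.png

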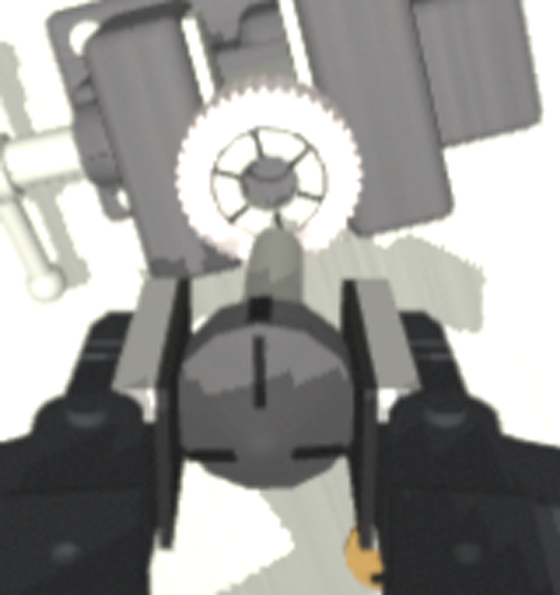

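The nut radius fits at 21.2 mm (21 expected), and the shank is 10 mm wide. The crop shows the foot at about (319,215) and the mouth at (316.6,202). The shank may lean by about 0.03 rad, which the collet's clearance tolerates. I'll bring the foot to 8 mm above the mouth and re-measure both at nearly the same depth, so the camera bias cancels.

```bash
cat >> h.py <<'E'
def foot(b,u0=300,u1=338,v0=200,v1=250):
    P=cloud(b,u0,u1,v0,v1); T=(P[:,2:]-b['pos'])@b['rot']; m=(T[:,2]>44)&(T[:,2]<59)&(np.abs(T[:,1])<9)&(np.abs(T[:,0])<9); S=T[m]
    y=(np.percentile(S[:,1],2)+np.percentile(S[:,1],98))/2
    k=np.abs(S[:,1]-y)<1.5
    return np.array([np.median(S[k,0])-4.9,y,61.5]),m.sum(),np.ptp(S[:,1])
E
python3 - <<'E'
from h import *
b=load('w_over'); f,n,w=foot(b); print(f,n,w)
R=Rz(np.arctan2(0.95,0.31)); s=sensors.read_state()
fw=s['eef_pos']+R@f; n0=np.array([544.28,209.24]); d=n0-fw[:2]; print('shift',d)
t=s['eef_pos'][:2]+d
ctrl.move_l([t[0],t[1],205.5],R,vel=60); ctrl.hold(.3)
save('wrist','w_near'); b=load('w_near')
f,n,w=foot(b); nn,r=nutfix(b,270,365,165,250); fw=b['pos']+b['rot']@f
print('foot',f,fw,n,w,'nut',nn,r,'pos',b['pos'],'rem',nn-fw[:2])
p=b['p'][150:320,240:400]; cv2.imwrite('pics/crop3.png',cv2.resize(np.clip(p[:,:,::-1]*1.6,0,255).astype(np.uint8),(560,595),interpolation=cv2.INTER_CUBIC))
E
```

```text
[-0.18848562  0.12027788 61.5       ] 136 10.16670305603612
shift [-0.22859938  2.73547115]
foot [-0.24802825  0.10582479 61.5       ] [544.56826231 209.24527687 144.47239929] 138 10.147581593143645 nut [544.46917725 209.73379517] 21.416337966918945 pos [544.49029312 209.50369292 205.97239815] rem [-0.09908507  0.4885183 ]
```

View pics/crop3.png

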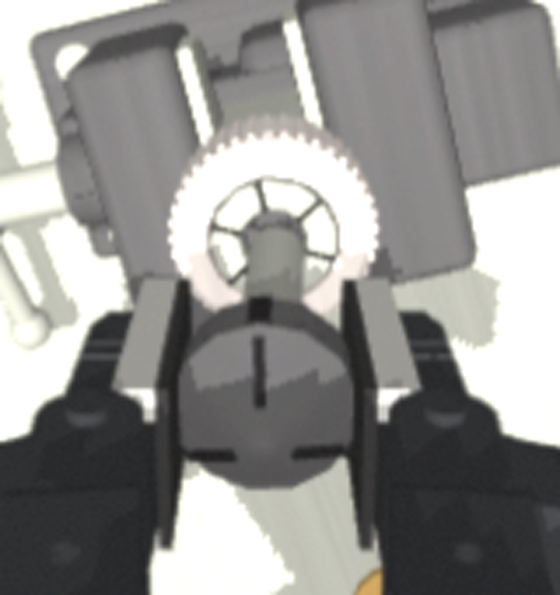

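The foot lines up with the mouth to within about 0.5 mm: the shank enters the ring at (275,228) in the crop and the ring is centred near (274,238). I'll make the small correction and lower it under a force guard.

```bash
python3 - <<'E'
from h import *
s=sensors.read_state(); f0=s['force']; t=s['eef_pos'][:2]+[-0.1,0.35]
z=s['eef_pos'][2]; hit=False
for zt in (196,190,184,178,174,170,167,165):
    hit=ctrl.move_l([t[0],t[1],zt],vel=25,threshold=5)
    s=sensors.read_state(); df=s['force']-f0; print(zt,hit,np.round(s['eef_pos'],2),np.round(df,1),round(s['t'],1),s['grip_width'])
    if hit: break
    if np.hypot(*df[:2])>1.5: t=t+0.3*df[:2]/np.hypot(*df[:2])
E
```

```text
196 False [544.15 209.78 195.68] [ 0.4  0.2 -0.5] 13.1 22.947498121328326
190 False [544.11 209.68 189.53] [-1.  -0.9 -1.1] 13.5 22.923347522590817
184 False [544.12 209.74 183.58] [-0.4 -1.  -1.6] 13.9 22.869665190856253
178 False [544.17 209.73 177.59] [-0.  -1.7 -1.2] 14.3 23.071566443959824
174 False [544.18 209.53 173.67] [-0.8 -1.7 -1.2] 14.6 23.017194877736607
170 False [543.97 209.25 169.59] [ 0.3 -1.3 -0.1] 14.9 22.978791974065807
167 False [544.09 209.23 166.68] [-0.5 -1.7 -0.4] 15.2 23.09944781264079
165 False [544.46 209.11 165.54] [-0.5 -0.7  2.8] 15.4 22.920023326061365
```

It went in cleanly and has just reached the stop: 2.8 N at TCP z 165.5, as predicted. I'll confirm with a light push, then release.

```bash
python3 - <<'E'
from h import *
s=sensors.read_state(); f0=s['force']; p=s['eef_pos']
print(ctrl.move_l([p[0],p[1],162.5],vel=10,threshold=5)); s=sensors.read_state(); print(s['eef_pos'],s['force']-f0)
ctrl.gripper_to(50,force=50); ctrl.hold(.3)
print(sensors.read_state()['force']-f0)
ctrl.move_l([p[0],p[1],235],vel=120)
ctrl.hold(.3); save('wrist','w_home'); b=load('w_home')
nn,r=nutfix(b,270,365,160,235); print('nut',nn,r,b['pos'])
from scipy.optimize import least_squares
P=cloud(b,280,355,160,260)[:,2:]; Q=P[(P[:,2]>156)&(P[:,2]<180)]
f=lambda p: Q[:,2]-(p[2]-np.minimum(np.hypot(Q[:,0]-p[0],Q[:,1]-p[1]),12.5)*8.5/12.5)
s=least_squares(f,[544,209,172],loss='soft_l1'); print('apex',s.x,len(Q),sensors.read_state()['t'])
E
```

```text
True
[544.62867561 209.15025198 165.49463439] [0.18861343 0.57943263 1.46429711]
[-0.28262236  1.18534702 -3.07432042]
nut [544.18859863 209.44960022] 21.219280242919922 [544.05413458 208.99633751 234.07911987]
apex [544.03580159 207.48249479 172.09561036] 1033 17.4167
```

The countersink is home: apex at 172.1 mm, where 172.5 is expected. I'll view the nut from the opposite wrist angle, which is also the start angle for turning. Averaging the two fixes cancels the camera bias.

```bash
python3 - <<'E'
from h import *
R=Rz(4.40); 
q=ctrl.solve_ik([544.2,208.9,235],R); print(q)
ctrl.move_ptp([544.2,208.9,235],R); ctrl.hold(.3)
save('wrist','w_opp'); b=load('w_opp')
n2,r=nutfix(b,270,365,160,235); print('nut',n2,r,b['pos'],sensors.read_state()['q'])
print('avg',(n2+[544.19,209.45])/2, sensors.read_state()['t'])
E
```

```text
[ 2.18099892e-01  2.40801010e-01  1.54510247e+00 -4.44089210e-16
  1.35568917e+00 -2.61110378e+00]
nut [543.11364746 205.64988708] 21.07509994506836 [544.18997294 208.89222927 234.98562001] [ 2.18108740e-01  2.40786019e-01  1.54510418e+00 -2.23032128e-06
  1.35568805e+00 -2.61108028e+00]
avg [543.65182373 207.54994354] 20.4167
```

The bias-free axis is about (543.65, 207.55). I'll descend around the nut and grip it.

```bash
python3 - <<'E'
from h import *
R=Rz(4.40); c=[543.65,207.55]
ctrl.gripper_to(62)
ctrl.move_l([c[0],c[1],170],R,vel=120)
print(ctrl.move_l([c[0],c[1],130.5],R,vel=40,threshold=6)); ctrl.hold(.3)
s0=sensors.read_state(); print(s0['eef_pos'],s0['force'],s0['wrist_torque'])
ctrl.gripper_to(30,force=30); ctrl.hold(.2)
s=sensors.read_state(); print(s['grip_width'],s['grasp_force'],s['eef_pos'],'dF tool',R.T@(s['force']-s0['force']),'dM',s['wrist_torque']-s0['wrist_torque'],s['t'])
E
```

```text
False
[543.77334119 207.57126563 130.72846187] [-0.47892318 -0.47902561 -0.63599849] [ 0.02830328  0.02696028 -0.02367566]
40.91034842383205 31.27393084578216 [545.28505175 207.07702876 131.28121776] dF tool [-0.44418754 -6.16492566 -1.82923588] dM [-0.42476375 -0.78297423 -0.02519026] 23.325
```

The gripper pulled itself about 1.6 mm towards the real axis at roughly 4 N/mm. I'll re-centre, then turn in small steps while reading the z moment and nulling the side force.

```bash
cat > turn.py <<'E'
from h import *
import json,sys
def turn(c,a,m0,f0,aend,stop,step=0.1,log=[]):
    c=np.array(c,float)
    while a>aend+1e-6:
        a-=step; ctrl.move_ptp([c[0],c[1],130.5],Rz(a))
        s=sensors.read_state(); m=s['wrist_torque'][2]-m0; fy=(Rz(a).T@(s['force']-f0))
        c=c+Rz(a)[:2,1]*np.clip(0.12*fy[1],-.3,.3)
        aa=np.arctan2(s['eef_rot'][1,0],s['eef_rot'][0,0])
        log.append(m); print(f"{a:.2f} {aa%(2*np.pi):.3f} M {m:.3f} Fx {fy[0]:.1f} Fy {fy[1]:.1f} c {c.round(2)} t {s['t']:.2f} g {s['grasp_force']:.0f} qd6 {s['q'][5]:.3f}")
        if stop(m,log): break
    json.dump([list(c),a,m0,list(f0)],open('st.json','w')); return c,a
E
python3 - <<'E'
from turn import *
m0=-0.024; f0=np.array([-.48,-.48,-.64])
ctrl.move_ptp([545.4,207.0,130.5],Rz(4.40)); ctrl.gripper_to(30,force=60)
s=sensors.read_state(); print((Rz(4.4).T@(s['force']-f0)).round(1),s['eef_pos'],s['wrist_torque'],s['t'],s['grip_width'])
turn([545.4,207.0],4.40,m0,f0,3.6,lambda m,l: len(l)>3 and m>np.median(l)+.1 and m>.35)
E
```

```text
[ 1.4  0.3 -6.6] [545.42461449 207.05105864 131.4287947 ] [-0.3099443  -0.11445399 -0.08023377] 23.7917 40.65918279238423
4.30 4.299 M -0.257 Fx 1.0 Fy -1.0 c [545.51 206.95] t 24.04 g 60 qd6 -2.514
4.20 4.199 M -0.187 Fx 1.0 Fy -0.5 c [545.56 206.92] t 24.29 g 60 qd6 -2.414
4.10 4.099 M -0.197 Fx 0.7 Fy -0.3 c [545.59 206.91] t 24.54 g 60 qd6 -2.314
4.00 3.999 M -0.217 Fx 1.5 Fy 0.2 c [545.56 206.92] t 24.79 g 60 qd6 -2.214
3.90 3.899 M -0.263 Fx 1.7 Fy -0.1 c [545.57 206.92] t 25.04 g 60 qd6 -2.114
3.80 3.799 M -0.243 Fx 0.8 Fy -0.9 c [545.63 206.83] t 25.29 g 60 qd6 -2.014
3.70 3.699 M -0.160 Fx 0.5 Fy 0.7 c [545.59 206.91] t 25.54 g 60 qd6 -1.914
3.60 3.599 M -0.265 Fx 1.1 Fy -0.8 c [545.63 206.82] t 25.79 g 60 qd6 -1.814
```

The plateau is steady at about −0.22 N m. That is either drag with the tool sprung back or the opposite sign convention; in both cases contact shows as a change from the plateau. I'll keep going and watch for a shift in either direction.

```bash
python3 - <<'E'
from turn import *
c,a,m0,f0=json.load(open('st.json')); f0=np.array(f0)
turn(c,a,m0,f0,1.2,lambda m,l: len(l)>1 and abs(np.mean(l[-2:])+.225)>.09)
for i in range(4):
    ctrl.hold(.05); s=sensors.read_state(); print(s['wrist_torque'][2]-m0,s['q'][5],s['t'])
E
```

```text
3.50 3.499 M -0.256 Fx 0.6 Fy -0.1 c [545.64 206.81] t 26.04 g 60 qd6 -1.714
3.40 3.399 M -0.254 Fx 0.8 Fy 0.4 c [545.62 206.85] t 26.29 g 60 qd6 -1.615
3.30 3.299 M -0.245 Fx 1.0 Fy -0.5 c [545.63 206.8 ] t 26.54 g 60 qd6 -1.514
3.20 3.199 M -0.216 Fx 0.2 Fy -1.1 c [545.64 206.66] t 26.79 g 60 qd6 -1.415
3.10 3.099 M -0.184 Fx 0.7 Fy 1.2 c [545.65 206.81] t 27.04 g 60 qd6 -1.315
3.00 2.999 M -0.262 Fx 0.5 Fy -0.4 c [545.64 206.76] t 27.29 g 60 qd6 -1.214
2.90 2.899 M -0.218 Fx 0.6 Fy 0.4 c [545.65 206.81] t 27.54 g 60 qd6 -1.115
2.80 2.799 M -0.217 Fx 0.2 Fy -0.8 c [545.62 206.71] t 27.79 g 60 qd6 -1.015
2.70 2.699 M -0.251 Fx 0.3 Fy 0.2 c [545.63 206.73] t 28.04 g 60 qd6 -0.915
2.60 2.599 M -0.230 Fx 0.7 Fy -1.2 c [545.55 206.6 ] t 28.29 g 60 qd6 -0.815
2.50 2.499 M -0.239 Fx -0.2 Fy 0.4 c [545.58 206.64] t 28.54 g 60 qd6 -0.715
2.40 2.399 M -0.192 Fx 0.5 Fy -0.3 c [545.55 206.62] t 28.79 g 60 qd6 -0.615
2.30 2.299 M -0.170 Fx 0.4 Fy 0.6 c [545.6  206.66] t 29.04 g 60 qd6 -0.515
2.20 2.199 M -0.209 Fx 0.8 Fy 0.5 c [545.65 206.69] t 29.29 g 60 qd6 -0.415
2.10 2.099 M -0.196 Fx 0.6 Fy -0.5 c [545.6  206.66] t 29.54 g 60 qd6 -0.315
2.00 1.999 M -0.198 Fx 0.6 Fy 0.6 c [545.66 206.69] t 29.79 g 60 qd6 -0.215
1.90 1.899 M -0.194 Fx 0.2 Fy -0.3 c [545.62 206.68] t 30.04 g 60 qd6 -0.115
1.80 1.800 M -0.145 Fx 0.4 Fy -0.4 c [545.57 206.67] t 30.29 g 60 qd6 -0.015
1.70 1.700 M -0.102 Fx 0.9 Fy 0.4 c [545.62 206.67] t 30.54 g 60 qd6 0.085
-0.08567766952923997 0.0848112464845282 30.5917
-0.05273062789225038 0.08478534274729439 30.6417
-0.09524724323044709 0.0847868174769313 30.6917
-0.14339281703877152 0.08476590609533351 30.7417
```

Contact: M is climbing from the −0.23 plateau at 0.5 N m/rad, so the resting readings are jaw torque minus drag. Contact was near angle 1.95, and firm (+0.25) should come at M about +0.02, angle about 1.45–1.5. I'll take smaller steps with averaged readings.

```bash
python3 - <<'E'
from turn import *
c,a,m0,f0=json.load(open('st.json')); c=np.array(c)
while a>1.46:
    a-=0.05; ctrl.move_ptp([c[0],c[1],130.5],Rz(a)); M=[]
    for i in range(8): ctrl.hold(.03); s=sensors.read_state(); M.append(s['wrist_torque'][2]-m0)
    fy=Rz(a).T@(s['force']-np.array(f0)); print(round(a,2),np.mean(M).round(3),np.std(M).round(3),fy.round(1),s['q'][5],s['t'],s['grip_width'])
    if np.mean(M)>-0.01: break
json.dump([list(c),a,m0,f0],open('st.json','w'))
E
```

```text
1.65 -0.079 0.029 [ 0.1  0.  -5.8] 0.1347048250189837 31.2583 40.234524831130834
1.6 -0.048 0.035 [-0.  -0.4 -6.3] 0.1846441575671152 31.775 40.59330914656272
1.55 -0.02 0.023 [ 0.3  0.4 -5.9] 0.23459887994839504 32.2917 40.59986420323099
1.5 0.006 0.023 [ 1.2  0.5 -6.4] 0.28451310884815384 32.8083 40.69702377786005
```

The jaw torque is now about 0.24 N m over drag, and the turn past contact (about 0.45–0.5 rad) agrees. I'll let go, lift and check.

```bash
python3 - <<'E'
from turn import *
c,a,m0,f0=json.load(open('st.json'))
ctrl.gripper_to(62); ctrl.hold(.2); s=sensors.read_state(); print(s['grip_width'],s['grasp_force'],s['force'],s['wrist_torque'])
ctrl.move_l([c[0],c[1],260],vel=100); ctrl.hold(.4)
save('wrist','w_end'); s=sensors.read_state(); print(s['eef_pos'],s['force'],s['wrist_torque'],s['t'])
b=load('w_end')
P=cloud(b,270,365,150,260)[:,2:]; print('apex z',np.percentile(P[:,2][P[:,2]<190],99))
E
```

```text
61.66690461147885 0.0 [ 0.61803745 -0.62128019 -1.0925918 ] [ 0.00730596  0.01832484 -0.00168146]
[545.59773138 206.67720483 259.9133804 ] [ 1.01495579 -0.29990732 -0.11596181] [-0.01354206 -0.03047735  0.03020384] 35.2417
apex z 170.08694408718077
```

View pics/w_end.png

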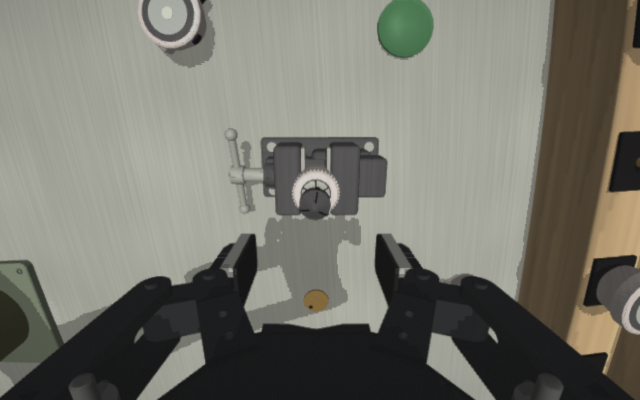

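The countersink stands upright in the collet, head at (315,205) over the nut at (316,190). The gripper is clear and the other items visible here (lamp, lens cover, tally) look undisturbed, so I'll hand the job in.

```bash
python3 -c "
from h import *
print(ctrl.finish_job())"
```

```text
the job is handed in; nothing more can be done
None
```

The countersink is home on the stop and gripped, with the nut about 0.24 N m over its running drag; I let go and handed the job in at about 35 s, and no verdict was returned.

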